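Plug the test gauge into the food stall's gas rail

TASK

Before the stall is lit, fit the test gauge to the gas rail: pull the sleeve of the empty quick coupler back (down) until it stays back by itself and let go of it, then lift the gauge out of its parking socket and press its plug straight into the coupler until it is fully home and the sleeve springs forward again, locking it. Feel your way in and never force it (press the plug into the coupler with less than 50 N), leave the gauge locked upright in the coupler with nothing holding it, and do not shift the other things on the counter.

Things in the scene. Friction and masses are not known exactly. Their poses are not given: they have to be found in the camera images.
- rail: Gas rail fixed to the counter: steel plate 75 x 270 x 6 mm with a 27 mm pipe along its y axis. Origin on the counter under the plate's centre, z up. The upright quick coupler stands at x = y = 0, open at the top, mouth 105 mm above the counter, on a 36 mm hexagon (44 to 60 mm up). At y -88 mm a low capped outlet (66 mm high), at y 93 mm a ball valve with a flat lever (64 mm high, to y 170 mm).
- coupler_mouth (a point): Centre of the coupler's mouth, on its axis, level with its top edge (rail frame 0, 0, 105 mm), z up. Fixed. The bore is 24.2 mm wide, flared to 28.6 mm in the top 3 mm. While the sleeve is forward three locking balls stand in the bore and no plug can enter.
- sleeve (a joint): How far the sleeve is pulled back (down), in m: 0 forward, stop at 0.0095. Its spring drives it forward with about 11 N at 0, 16 N at 6 mm. Pulled back 7 mm or more and let go, it is held back by the balls at about 5 mm; pulled less, it may spring forward again. It stays back until a plug is pressed fully home, then snaps to 0.
- sleeve_grip (a point): Middle of the coupler's sleeve, on its axis; moves with it. The sleeve is a steel tube 48 mm across and 32 mm high with shallow grip grooves, 69 to 101 mm above the counter when forward (this point 85 mm), its top 4 mm below the mouth. Can be gripped from above across its diameter.
- gauge: Test gauge, about 0.32 kg, loose, upright, 72 mm high. Origin: centre of the plug's tip (underside), z up its axis. From below: steel plug 23 mm across (tip chamfered to 20.6), 25.7 mm long, with a lock groove; brass hexagon 32 mm across, 10 mm high; neck 18 mm across, 10 mm high; round steel case 50 mm across, 26 mm high, white dial on top. Starts in the parking socket, any way round.
- gauge_shoulder (a point): Underside of the gauge's hexagon, on its axis, 25.7 mm above the plug's tip. Fully home it meets the coupler's mouth; the lock trips in the last 1 to 2 mm. From 14 mm above the mouth an inner spring pushes back with 5 N, growing to 11 N, so about 9 N must be pressed on top of the weight. Locked and let go, it rests 1 to 3 mm above the mouth, pressed up against the lock.
- gauge_grip (a point): Where to grip the gauge: on its axis, 56.7 mm above the plug's tip, 15 mm below the dial end of the 50 mm case. Grip the case from above across its diameter.
- parking: Parking socket, fixed: upright aluminium tube 38 mm across on a dark 85 x 85 mm steel foot, rim 45 mm above the counter, bore 26.4 mm. Origin on the counter under its axis. The gauge's plug stands in it, shoulder on the rim (grip point 76 mm above the counter); lift straight up by 30 mm or more to clear it.
- spanner: Bystander: a combination spanner, 190 mm, lying on the counter. Origin at its underside.
- tape_reel: Bystander: a white plastic reel of thread tape, 54 mm across, 14 mm high. Origin at its underside.
- nipple: Bystander: a spare brass pipe nipple with a hexagon foot, 34 mm high, standing. Origin at its underside.
- sauce: Bystander: a dark sauce bottle, 190 mm high. Origin at its underside.
- cups: Bystander: a stack of paper cups, about 120 mm high. Origin at its underside.
- salt: Bystander: a salt shaker, 77 mm high. Origin at its underside.

How it is judged:
On the way, in this order (a step that is already met when the one before it is completed fails the run):
1. the sleeve is pulled back and stays back by itself, let go (value of joint sleeve above 0.004 m and contact force between the fingers and rail below 0.5 N), for 0.2 s.
2. the gauge's plug is fully home in the coupler and the sleeve has sprung forward over it (value of joint sleeve below 0.0015 m and z of gauge_shoulder in the frame of coupler_mouth below 0.0035 m and horizontal distance between gauge_shoulder and coupler_mouth below 0.0025 m), for 0.2 s.
At the end, for the whole second after the job is handed in: The gauge stands locked in the coupler, let go and at rest: its shoulder no more than 3.5 mm above (2.5 mm below) the mouth and within 2.5 mm of it sideways, its axis within 0.06 rad of the coupler's, and the sleeve forward (less than 1.5 mm back) (all of step 2 and z of gauge_shoulder in the frame of coupler_mouth above -0.0025 m and angle between the z axis of gauge and the z axis of rail, either way round below 0.06 rad and linear speed of gauge below 0.01 m/s); the robot touches nothing.
It fails at once if the gauge is pressed against the gas rail or its coupler with 50 N or more (contact force between gauge and rail above 50 N).
It fails at once if another thing on the counter is shifted by more than 20 mm (distance of any of spanner, tape_reel, nipple, sauce, cups, salt from where it was at the start of the episode above 0.02 m).
It also fails if it takes over 72 s, if anything falls off the work surface, if the arm or the gripper's body presses on something with over 40 N, if the wrist force passes 120 N, or if a joint passes its speed limit or range.

ROBOT

A 6-joint arm with a two-finger parallel gripper is mounted at the origin on the work surface. World frame = base frame: x ahead of the robot, y to its left, z up, the work surface at z = 0. Lengths are in m, angles in rad, forces in N, time in s.
With the tool pointing down it reaches from about 0.425 to 0.925 m from the base axis. Payload 12.5 kg.
Tool frame: the origin (TCP) lies midway between the tips of the shut fingers; the grasp point (between the pads) lies 19 mm behind it; x points along the fingers, y is the direction in which the jaws open and shut, and the axes are right-handed (so a half turn about x gives the same grasp; the last joint's range is limited). The gripper opens to 85 mm and grips with 20 to 120 N. Pads are 22 mm wide; open, the fingers measure 114 mm over their backs; the gripper's body (76 mm by 85 mm) begins 54 mm behind the grasp point. The pads swing forward as they close: fully open they stand 13 mm farther back than shut.
Start: joints at [1.011, 0.491, 1.559, -0, 1.092, -0.106], TCP at [0.274, 0.562, 0.231] pointing down, gripper open.
Joint ranges: [-3.1, 3.1], [-0.84, 2.19], [0.05, 2.79], [-1.13, 4.28], [0.06, 2.93], [-2.69, 2.69]. Speed limits (rad/s): [2.22, 2.22, 2.79, 3.14, 3.14, 3.14].

INTERFACE

Orientations are given as a 3x3 rotation matrix whose columns are the frame's x, y, z axes.
In Python, from station import bot gives the robot as it stands.
- The arm moves only by the tool send_rows, never from a script. Its argument "moves" is a list of rows, each a list of 7 numbers: the shift along the tool's x, y, z as a fraction of full scale, then the turn, a rotation vector about the tool's x, y, z as a fraction of full scale, then the closure, from -1 (fully open) to 1 (shut). In form: [[dx, dy, dz, ax, ay, az, jaw], ...]. A call has 1 to 5 rows; each row is the pose to reach, as a shift and turn from the pose commanded when the call began, along the tool's axes at that moment, turning the shorter way round; what a row does not reach only later rows make up. Full scale, the value 1, is 0.75 m for a shift and 180 degrees for a turn. A row lasts 1/12 s, in which the tool goes at most 41.7 mm and 7.16 degrees, less where a joint would pass 70% of its speed; a pose out of reach is approached as far as the arm can. A call with a number of a shift or a turn outside -1 to 1 is refused whole. A call with a gripper value outside its range is refused whole. The fingers move at their own pace and stop on an object; "grip_force" is the grip in N (left out, the last holds). Time passes only in rows, so rows that repeat a pose let the fingers close. It gives the time, the measured TCP pose, the force and the opening at its end, in the units of the state.
- bot.sense(): the state, without advancing time (a new reading comes with each control period).
- bot.grab_frame(name): name is "scene" or "top" or "wrist"; returns the picture (400x640x3 uint8, red, green, blue); there is no depth.
- bot.camera_params(name): a dict with "fx", "fy", "cx", "cy" (pixels), "view" (4x4, takes a point from world to camera coordinates). Camera axes: x right, y down, z forward; pixel columns grow to the right and rows downward; lengths in m; the calibration is good to about 2 mm. A picture is of the moment at which its call begins: read the wrist's pose just before it. camera_params takes no time and is no camera call; for the wrist camera it gives the pose at the moment of the call.
- bot.hand_in(): hands the job in, once; it reports no verdict.
The state is a dict: "clock": time; "qpos": joint angles; "qvel": joint speeds; "joint_torque": joint torques, N m; "ee_pos": TCP position; "orientation": TCP orientation; "ft_force": force on the tool from outside, world axes, zero at the start; "ft_torque": the same for the moment, N m; "gripper_width": finger opening in m.
Only numpy, scipy, OpenCV 4.12 (cv2) and the standard library are available. Lean on these libraries where they do the work, as an engineer would, in place of code of your own. Each camera call takes 0.05 s, during which the arm holds its last target.

## Working session

There is one attempt and no reset: what is moved stays moved. The work goes in short steps, Python scripts to look and compute and a tool call to move; the robot and the scene stay as the last step left them, time stands still between calls to the robot, and variables do not carry over. Pictures are saved under pics/ and viewed, and the job is handed in when it is done.

Besides the shell and the picture viewer there is one more tool, called after "Call:" in YAML: its name, and indented under it one key for each argument. send_rows: Moves the arm, as the interface text tells. Its arguments: {"type":"object","properties":{"moves":{"type":"array"},"grip_force":{"type":"number"}},"required":["moves"]}

```bash
ls; mkdir -p pics
python3 - <<'E'
from station import bot
import cv2,json,numpy as np
s=bot.sense();print(s)
for n in ("scene","top","wrist"):
    p=bot.camera_params(n);print(n,p)
    cv2.imwrite(f"pics/{n}0.png",bot.grab_frame(n)[:,:,::-1])
E
```

```text
pics
{'clock': 0.0, 'qpos': array([ 1.01136719e+00,  4.91552934e-01,  1.55944137e+00,  4.63106282e-05,
        1.09167402e+00, -1.05622747e-01]), 'qvel': array([-4.96761203e-04, -9.32924507e-05,  7.38806923e-04,  2.39658652e-04,
       -2.13591821e-04,  3.73121102e-04]), 'joint_torque': array([-2.31066888e-04, -6.18443084e+01, -2.61583006e+01, -9.14848033e-05,
        4.15658011e-03,  1.07739712e-05]), 'ee_pos': array([0.27386221, 0.56156639, 0.23073463]), 'orientation': array([[-6.05689534e-04,  4.38408710e-01,  8.98775520e-01],
       [-8.89879251e-04,  8.98775093e-01, -4.38409102e-01],
       [-9.99999421e-01, -1.06534149e-03, -1.54247853e-04]]), 'ft_force': array([0.84963458, 0.06976651, 0.46306151]), 'ft_torque': array([ 0.02412191, -0.00455224, -0.02953224]), 'gripper_width': 0.08550811333449754}
scene {'fx': 367.8200497945988, 'fy': 367.8200497945988, 'cx': 315.5445795717584, 'cy': 198.85718889885234, 'view': array([[ 0.49450856,  0.86909239,  0.01181951, -0.3837266 ],
       [ 0.6528094 , -0.36239801, -0.66521242, -0.26426941],
       [-0.57384768,  0.33666912, -0.7465606 ,  1.08951844],
       [ 0.        ,  0.        ,  0.        ,  1.        ]])}
top {'fx': 427.3495413615051, 'fy': 427.3495413615051, 'cx': 323.2566361975975, 'cy': 199.02242591740088, 'view': array([[ 0.0077233 , -0.99982754,  0.01688905,  0.11508098],
       [-0.9953734 , -0.00930428, -0.0956307 ,  0.60642877],
       [ 0.09577135, -0.01607233, -0.9952736 ,  1.0670481 ],
       [ 0.        ,  0.        ,  0.        ,  1.        ]])}
wrist {'fx': 283.1313354428777, 'fy': 283.1313354428777, 'cx': 317.39322854003785, 'cy': 204.31414352571161, 'view': array([[ 0.43795736,  0.89899441, -0.00155031, -0.62572741],
       [ 0.85624482, -0.41660461,  0.30542659, -0.03924148],
       [ 0.27393093, -0.13509127, -0.95221436,  0.37959734],
       [ 0.        ,  0.        ,  0.        ,  1.        ]])}
```

View pics/scene0.png

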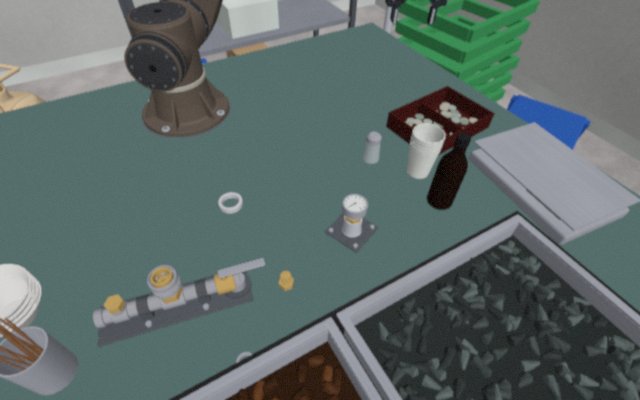

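View pics/top0.png

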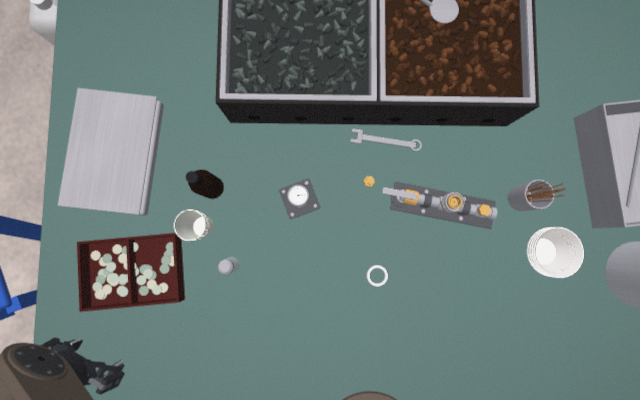

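View pics/wrist0.png

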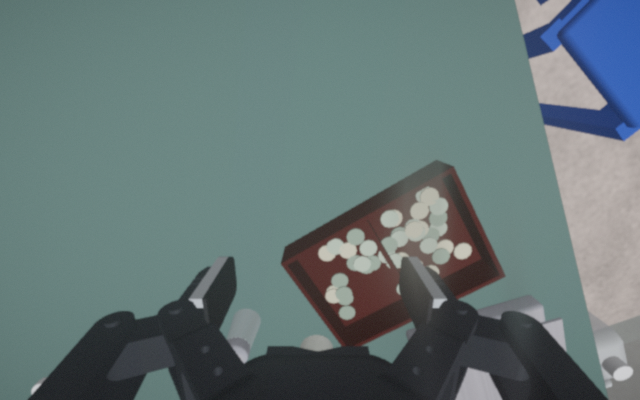

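The top view shows the coupler near (454,202), the gauge dial near (298,195), the valve lever near (395,193), and the cap near (485,211). In the scene view the coupler is near (163,280) and the gauge dial near (355,205). Next I'll enlarge both.

Run:
```python
import cv2,numpy as np
t=cv2.imread('pics/top0.png');s=cv2.imread('pics/scene0.png')
a=cv2.resize(t[165:235,375:505],None,fx=6,fy=6,interpolation=cv2.INTER_CUBIC)[:300*2]
b=cv2.resize(t[165:230,265:330],(390,390),interpolation=cv2.INTER_CUBIC)
cv2.imwrite('pics/za.png',a);cv2.imwrite('pics/zb.png',b)
c=cv2.resize(s[255:335,90:270],None,fx=4,fy=4,interpolation=cv2.INTER_CUBIC);cv2.imwrite('pics/zc.png',c)
d=cv2.resize(s[185:255,320:390],None,fx=6,fy=6,interpolation=cv2.INTER_CUBIC);cv2.imwrite('pics/zd.png',d)
```

```text
(no output)
```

View pics/za.png

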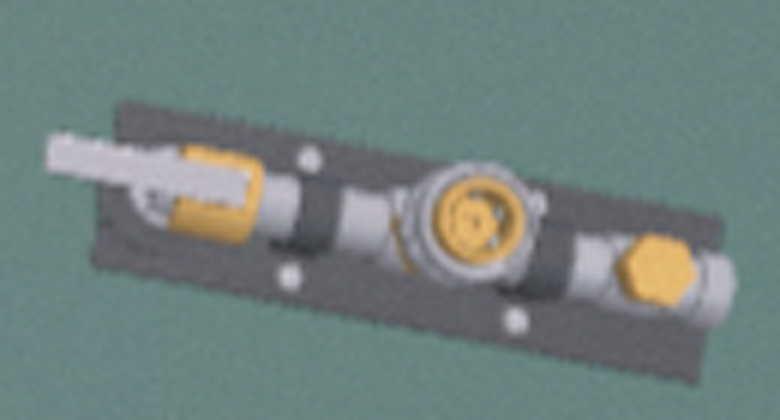

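View pics/zb.png

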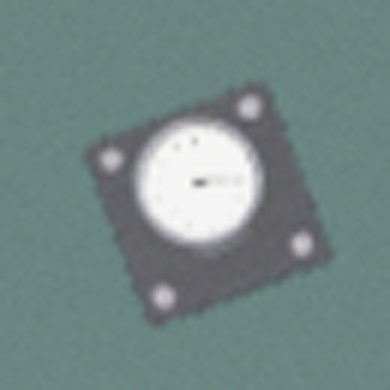

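View pics/zc.png

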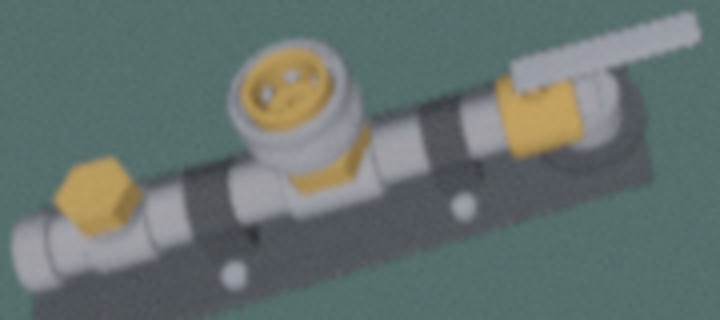

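View pics/zd.png

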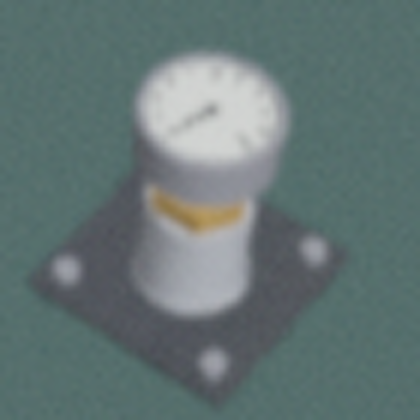

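```bash
cat > h.py <<'E'
import numpy as np,cv2
def ray(p,u,v,z):
    V=p['view'];R=V[:3,:3];c=-R.T@V[:3,3]
    d=R.T@np.array([(u-p['cx'])/p['fx'],(v-p['cy'])/p['fy'],1])
    return c+d*(z-c[2])/d[2]
def proj(p,X):
    q=p['view'][:3,:3]@np.asarray(X)+p['view'][:3,3]
    return np.array([p['fx']*q[0]/q[2]+p['cx'],p['fy']*q[1]/q[2]+p['cy']])
def blob(mask,near,r):
    """largest contour near a pixel, hull -> ellipse"""
    m=np.zeros_like(mask);cv2.circle(m,(int(near[0]),int(near[1])),r,255,-1);m&=mask
    cs,_=cv2.findContours(m,cv2.RETR_EXTERNAL,cv2.CHAIN_APPROX_NONE)
    c=cv2.convexHull(max(cs,key=cv2.contourArea));return cv2.fitEllipse(c),cv2.boundingRect(c)
def masks(bgr):
    h=cv2.cvtColor(bgr,cv2.COLOR_BGR2HSV)
    return dict(brass=cv2.inRange(h,(10,90,80),(30,255,255)),white=cv2.inRange(h,(0,0,195),(180,45,255)),
                plate=cv2.inRange(h,(0,0,40),(180,50,125)))
E
python3 - <<'E'
from station import bot
from h import *
for n,cp,gp,r in (('top',(453.5,201.5),(298,196),10),('scene',(161.5,277.5),(355,203),14)):
    im=cv2.imread(f'pics/{n}0.png');p=bot.camera_params(n);m=masks(im)
    h=cv2.cvtColor(im,cv2.COLOR_BGR2HSV);print(h[int(gp[1]),int(gp[0])-4],h[int(cp[1]),int(cp[0])])
    e,b=blob(m['brass'],cp,r);print(n,'coupler',e,b,ray(p,*e[0],.105))
    e,b=blob(m['white'],gp,14);print(n,'dial',e,b,ray(p,*e[0],.0913))
im=cv2.imread('pics/top0.png');p=bot.camera_params('top');m=masks(im)
for nm,(u,v) in dict(lever=(376+8/6.,165+155/6),lever2=(375+245/6.,165+185/6),cap=(375+657/6.,165+272/6)).items():print(nm,ray(p,u,v,.064))
# rail plate & parking foot
e,b=blob(m['plate'],(298,198),26);print(e,ray(p,*e[0],.006))
for q in ((120,102),(96,262),(722,213),(698,382)):print('plate corner',ray(p,375+q[0]/6,165+q[1]/6,.006))
for nm,(u,v) in dict(nip=(369,181),tape=(377,275),spA=(355,136),spB=(417,146),cups=(200,228),salt=(226,267)).items():print(nm,ray(p,u,v,.0))
E
```

```text
[  0   0 245] [ 18 134 209]
top coupler ((454.2193603515625, 201.37855529785156), (13.346299171447754, 14.775132179260254), 82.76242065429688) (447, 195, 15, 14) [ 0.5952897  -0.19197316  0.105     ]
top dial ((297.60833740234375, 195.04502868652344), (18.557777404785156, 19.131200790405273), 84.92671966552734) (288, 186, 20, 19) [0.60840775 0.18326129 0.0913    ]
[ 60   4 206] [ 20 129 176]
scene coupler ((161.23121643066406, 277.1280822753906), (18.338275909423828, 22.371788024902344), 63.231014251708984) (151, 268, 22, 20) [ 0.60112807 -0.19227304  0.105     ]
scene dial ((354.6681213378906, 203.29043579101562), (14.588573455810547, 20.344751358032227), 98.73052215576172) (345, 196, 21, 15) [0.61210507 0.18148999 0.0913    ]
lever [ 0.62369581 -0.01357329  0.064     ]
lever2 [ 0.61209787 -0.109566    0.064     ]
cap [ 0.57745118 -0.28056908  0.064     ]
((299.5155334472656, 198.5911407470703), (40.93598556518555, 43.597679138183594), 160.57261657714844) [0.60810237 0.18193057 0.006     ]
plate corner [ 0.65432615 -0.06861473  0.006     ]
plate corner [ 0.58386286 -0.05753047  0.006     ]
plate corner [ 0.6078775  -0.33303072  0.006     ]
plate corner [ 0.53379627 -0.32020244  0.006     ]
nip [ 0.65713128 -0.00079828  0.        ]
tape [ 0.41174965 -0.02093575  0.        ]
spA [0.77795182 0.03634482 0.        ]
spB [ 0.75270974 -0.12946521  0.        ]
cups [0.52947496 0.43959294 0.        ]
salt [0.4296462  0.36931642 0.        ]
```

Two views give the coupler near (0.597, -0.192) and the gauge near (0.610, 0.182). The rail's y axis points along about (0.181, 0.983). I'll write a planning helper and work out the wrist camera's offset.

```bash
cat >> h.py <<'E'
from scipy.spatial.transform import Rotation as Rot
def Rdown(ang):  # tool x down, tool y at world heading ang
    y=np.array([np.cos(ang),np.sin(ang),0]);x=np.array([0,0,-1.]);return np.c_[x,y,np.cross(x,y)]
def plan(s,pos,R):
    R0=np.array(s['orientation']);d=R0.T@(np.asarray(pos)-s['ee_pos'])/.75
    r=Rot.from_matrix(R0.T@R).as_rotvec()/np.pi
    n=max(np.linalg.norm(d)*.75/.0417,np.linalg.norm(r)*180/7.16)
    print('shift',d.round(5),'turn',r.round(5),'rows',round(n,1))
E
python3 - <<'E'
from station import bot
from h import *
s=bot.sense();p=bot.camera_params('wrist');V=p['view'];R=s['orientation']
c=-V[:3,:3].T@V[:3,3];print('cam in tool',R.T@(c-s['ee_pos']));print('cam axes in tool (cols x,y,z)\n',(R.T@V[:3,:3].T).round(3))
a=-0.182
Rt=Rdown(a);off=R.T@(c-s['ee_pos']);ax=R.T@V[:3,:3].T
# TCP so that coupler mouth is seen at pixel row 200 at height TCPz
for z in (.25,.3):
    cz=z-off[0]; dirw=Rt@ax@np.array([0,(150-p['cy'])/p['fy'],1]); cam=np.array([.597,-.192,.105])-dirw*((.105-cz)/dirw[2]); print(z,cam-Rt@off)
plan(s,[.597,-.192,.25],Rt)
E
```

```text
cam in tool [-0.14169138  0.0013133  -0.07884668]
cam axes in tool (cols x,y,z)
 [[ 0.001 -0.306  0.952]
 [ 1.     0.001 -0.   ]
 [-0.     0.952  0.306]]
0.25 [ 0.58788329 -0.23506332  0.25      ]
0.3 [ 0.58900748 -0.22909114  0.3       ]
shift [-0.02499 -0.71428  0.82771] turn [4.1348e-01 1.5000e-04 2.4000e-04] rows 19.7
```

Run:
```python
from station import bot
from h import *
plan(bot.sense(),[.589,-.229,.3],Rdown(-.182))
```

```text
shift [-0.09162 -0.76335  0.83975] turn [4.1348e-01 1.5000e-04 2.4000e-04] rows 20.5
```

Call:
send_rows:
  moves:
    - [-0.092,-0.763,0.84,0.4135,0,0,-1]
    - [-0.092,-0.763,0.84,0.4135,0,0,-1]
    - [-0.092,-0.763,0.84,0.4135,0,0,-1]
    - [-0.092,-0.763,0.84,0.4135,0,0,-1]
    - [-0.092,-0.763,0.84,0.4135,0,0,-1]

```text
clock: 0.57
ee_pos: [0.351, 0.3671, 0.2481]
orientation: [[-0.0, 0.884, 0.467], [-0.0, 0.467, -0.884], [-1.0, -0.0, 0.0]]
ft_force: [1.3, -0.5, 1.1]
gripper_width: 0.0854
```

Run:
```python
from station import bot
from h import *
s=bot.sense();print(s['ee_pos'],s['clock'],s['ft_force']);plan(s,[.589,-.229,.3],Rdown(-.182))
```

```text
[0.35102934 0.367077   0.24811255] 0.5667 [ 1.29840598 -0.49855289  1.09572774]
shift [-0.06911 -0.09099  0.85092] turn [2.1274e-01 5.0000e-05 7.0000e-05] rows 15.4
```

Call:
send_rows:
  moves:
    - [-0.069,-0.091,0.851,0.2127,0,0,-1]
    - [-0.069,-0.091,0.851,0.2127,0,0,-1]
    - [-0.069,-0.091,0.851,0.2127,0,0,-1]
    - [-0.069,-0.091,0.851,0.2127,0,0,-1]
    - [-0.069,-0.091,0.851,0.2127,0,0,-1]

```text
clock: 0.98
ee_pos: [0.4292, 0.1745, 0.2651]
orientation: [[0.0, 0.99, -0.139], [0.0, -0.139, -0.99], [-1.0, 0.0, -0.0]]
ft_force: [1.5, 0.5, -0.0]
gripper_width: 0.0851
```

Run:
```python
from station import bot
from h import *
s=bot.sense();print(s['ee_pos'],s['clock'],s['ft_force']);plan(s,[.589,-.229,.3],Rdown(-.182))
```

```text
[0.42918959 0.17450986 0.2651156 ] 0.9833 [ 1.4622545   0.45914927 -0.04939841]
shift [-0.04653  0.28558  0.50329] turn [ 1.369e-02 -4.000e-05 -5.000e-05] rows 10.4
```

Call:
send_rows:
  moves:
    - [-0.0465,0.2856,0.5033,0.0137,0,0,-1]
    - [-0.0465,0.2856,0.5033,0.0137,0,0,-1]
    - [-0.0465,0.2856,0.5033,0.0137,0,0,-1]
    - [-0.0465,0.2856,0.5033,0.0137,0,0,-1]
    - [-0.0465,0.2856,0.5033,0.0137,0,0,-1]

```text
clock: 1.4
ee_pos: [0.5069, -0.0183, 0.2818]
orientation: [[0.0, 0.985, -0.175], [0.0, -0.175, -0.985], [-1.0, 0.0, -0.0]]
ft_force: [0.1, 0.4, 0.8]
gripper_width: 0.0852
```

Run:
```python
from station import bot
from h import *
s=bot.sense();print(s['ee_pos'],s['clock'],s['ft_force']);plan(s,[.589,-.229,.3],Rdown(-.182))
```

```text
[ 0.50688032 -0.01829931  0.28176368] 1.4 [0.12634431 0.40413821 0.7942104 ]
shift [-0.02433  0.15707  0.25738] turn [ 1.82e-03 -4.00e-05 -3.00e-05] rows 5.4
```

Call:
send_rows:
  moves:
    - [-0.024,0.157,0.257,0.0,0,0,-1]
    - [-0.024,0.157,0.257,0.0,0,0,-1]
    - [-0.024,0.157,0.257,0.0,0,0,-1]
    - [-0.024,0.157,0.257,0.0,0,0,-1]
    - [-0.024,0.157,0.257,0.0,0,0,-1]

```text
clock: 1.82
ee_pos: [0.5824, -0.2117, 0.2981]
orientation: [[-0.0, 0.984, -0.175], [0.0, -0.175, -0.984], [-1.0, -0.0, -0.0]]
ft_force: [0.4, 0.4, 0.6]
gripper_width: 0.0855
```

Call:
send_rows:
  moves:
    - [0,0,0,0,0,0,-1]
    - [0,0,0,0,0,0,-1]
    - [0,0,0,0,0,0,-1]

```text
clock: 2.07
ee_pos: [0.5818, -0.2093, 0.2975]
orientation: [[-0.001, 0.984, -0.176], [0.001, -0.176, -0.984], [-1.0, -0.001, -0.001]]
ft_force: [0.1, 0.0, 0.2]
gripper_width: 0.0852
```

Run:
```python
from station import bot
from h import *
s=bot.sense();print(s['ee_pos'],s['clock'],s['ft_force'],s['orientation'].round(4))
p=bot.camera_params('wrist');im=bot.grab_frame('wrist')[:,:,::-1].copy();cv2.imwrite('pics/w1.png',im)
print(proj(p,[.597,-.192,.105]))
np.savez('w1.npz',**{k:p[k] for k in p})
```

```text
[ 0.58180777 -0.20934716  0.29751721] 2.0667 [0.05481445 0.03495513 0.21354691] [[-1.100e-03  9.845e-01 -1.756e-01]
 [ 8.000e-04 -1.756e-01 -9.845e-01]
 [-1.000e+00 -1.200e-03 -6.000e-04]]
[327.77405232 166.35635277]
```

View pics/w1.png

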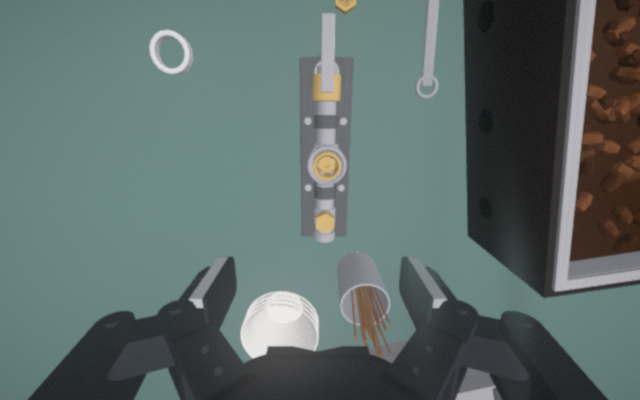

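The wrist view shows the coupler at (327,164), with the rail nearly vertical in the picture and the lever at the top. I'll measure it from this view.

Run:
```python
from h import *
p=dict(np.load('w1.npz'));im=cv2.imread('pics/w1.png');m=masks(im)
e,b=blob(m['brass'],(327,164),20);print(e,b,ray(p,*e[0],.105))
h=cv2.cvtColor(im,cv2.COLOR_BGR2HSV)
# sleeve ring: hull of non-plate bright
g=cv2.inRange(h,(0,0,140),(180,60,255))|m['brass']
e2,b2=blob(g,(327,164),21);print(e2,b2,ray(p,*e2[0],.101))
for q in ((300.5,58),(350,58),(303,236),(346,235)):print(ray(p,*q,.006))
cv2.imwrite('pics/w1z.png',cv2.resize(im[130:250,280:375],None,fx=5,fy=5,interpolation=cv2.INTER_CUBIC))
```

```text
((326.5902404785156, 165.39657592773438), (26.701045989990234, 27.470718383789062), 0.9462778568267822) (314, 152, 27, 28) [ 0.59580441 -0.1906221   0.105     ]
((326.6711120605469, 164.0831298828125), (38.96730041503906, 41.956703186035156), 178.91500854492188) (307, 143, 40, 43) [ 0.59616217 -0.18978935  0.101     ]
[ 0.58502459 -0.05511794  0.006     ]
[ 0.65219703 -0.06708537  0.006     ]
[ 0.53750569 -0.31817506  0.006     ]
[ 0.60834103 -0.32888993  0.006     ]
```

View pics/w1z.png

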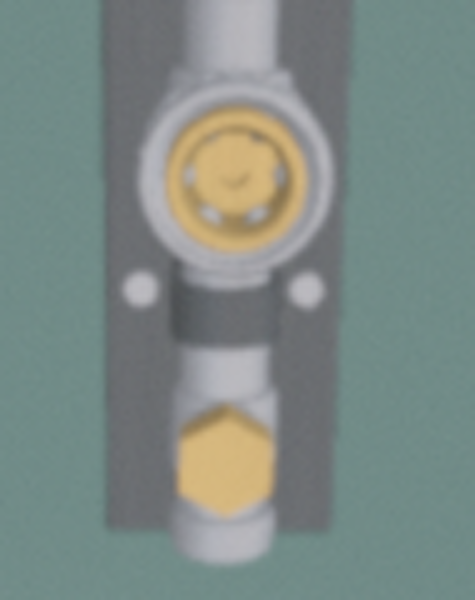

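Run:
```python
from station import bot
from h import *
s=bot.sense();print(s['ee_pos'],s['clock']);plan(s,[.5963,-.1912,.13],Rdown(-.174))
```

```text
[ 0.58181026 -0.20877507  0.29783122] 2.1167
shift [ 0.22378  0.01511 -0.02634] turn [-0.00051 -0.00015  0.00026] rows 4.1
```

Call:
send_rows:
  moves:
    - [0.05,0.015,-0.026,0,0,0,-1]
    - [0.1,0.015,-0.026,0,0,0,-1]
    - [0.15,0.015,-0.026,0,0,0,-1]
    - [0.2,0.015,-0.026,0,0,0,-1]
    - [0.224,0.015,-0.026,0,0,0,-1]

```text
clock: 2.53
ee_pos: [0.595, -0.19, 0.1263]
orientation: [[-0.004, 0.985, -0.173], [0.002, -0.173, -0.985], [-1.0, -0.005, -0.001]]
ft_force: [0.5, -0.4, -1.6]
gripper_width: 0.0855
```

Call:
send_rows:
  moves:
    - [0,0,0,0,0,0,-1]
    - [0,0,0,0,0,0,-1]
    - [0,0,0,0,0,0,-1]

```text
clock: 2.78
ee_pos: [0.5974, -0.192, 0.132]
orientation: [[0.002, 0.985, -0.174], [-0.001, -0.174, -0.985], [-1.0, 0.002, 0.0]]
ft_force: [1.0, -0.1, 0.5]
gripper_width: 0.0854
```

Run:
```python
from station import bot
from h import *
s=bot.sense();print(s['ee_pos'],s['clock'],s['ft_force']);plan(s,[.5963,-.1912,.067],Rdown(-.174))
```

```text
[ 0.59742098 -0.19195537  0.13199097] 2.7833 [ 1.03052577 -0.14789536  0.52535119]
shift [ 0.08665 -0.00185 -0.00077] turn [-0.00036  0.00015 -0.00076] rows 1.6
```

Call:
send_rows:
  moves:
    - [0.025,0,0,0,0,0,-1]
    - [0.05,0,0,0,0,0,-1]
    - [0.075,0,0,0,0,0,-1]
    - [0.083,0,0,0,0,0,-1]
    - [0.083,0,0,0,0,0,-1]

```text
clock: 3.2
ee_pos: [0.5968, -0.1922, 0.0683]
orientation: [[0.0, 0.985, -0.175], [0.0, -0.175, -0.985], [-1.0, 0.0, -0.0]]
ft_force: [-0.7, -0.2, -0.3]
gripper_width: 0.0853
```

Call:
send_rows:
  moves:
    - [0,0,0,0,0,0,-1]
    - [0,0,0,0,0,0,-1]
    - [0,0,0,0,0,0,-1]
    - [0,0,0,0,0,0,-1]

```text
clock: 3.53
ee_pos: [0.5971, -0.1925, 0.0689]
orientation: [[0.001, 0.985, -0.175], [-0.001, -0.175, -0.985], [-1.0, 0.002, 0.0]]
ft_force: [0.1, 0.7, -0.2]
gripper_width: 0.0853
```

Run:
```python
from station import bot
from h import *
s=bot.sense();print(s['ee_pos'],s['clock'],s['ft_force'])
cv2.imwrite('pics/w2.png',bot.grab_frame('wrist')[:,:,::-1])
```

```text
[ 0.59706903 -0.1924607   0.06891527] 3.5333 [ 0.08724863  0.72324704 -0.16950234]
```

View pics/w2.png

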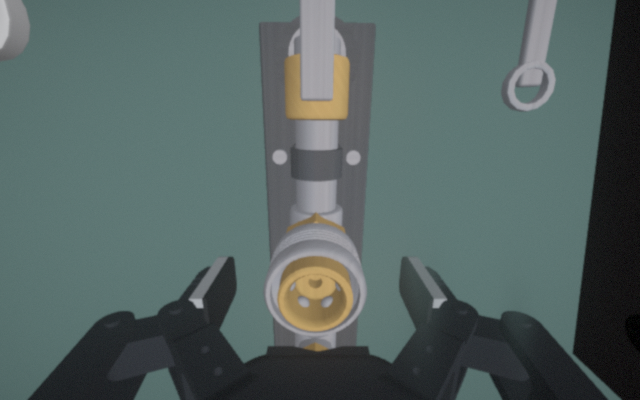

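The coupler sits centrally between the fingers, with the mouth near (316,294). I'll re-cast it from this close view, lower 5 mm and close.

Run:
```python
from station import bot
from h import *
p=bot.camera_params('wrist');im=cv2.imread('pics/w2.png');m=masks(im)
e,b=blob(m['brass'],(316,296),42);print(e,b,ray(p,*e[0],.105))
```

```text
((314.8875427246094, 293.4404296875), (75.29753875732422, 76.0937271118164), 67.54376983642578) (278, 257, 75, 74) [ 0.59659083 -0.18714718  0.105     ]
```

Call:
send_rows:
  moves:
    - [0.0067,0,0,0,0,0,-0.3]
    - [0.0067,0,0,0,0,0,0]
    - [0.0067,0,0,0,0,0,0.3]
    - [0.0067,0,0,0,0,0,0.6]
    - [0.0067,0,0,0,0,0,1]
  grip_force: 80

```text
clock: 4.0
ee_pos: [0.596, -0.1922, 0.0631]
orientation: [[-0.001, 0.985, -0.175], [0.001, -0.175, -0.985], [-1.0, -0.002, -0.0]]
ft_force: [-6.4, 1.5, 6.2]
gripper_width: 0.0475
```

Call:
send_rows:
  moves:
    - [0,0,0,0,0,0,1]
    - [0,0,0,0,0,0,1]
    - [0,0,0,0,0,0,1]
    - [0,0,0,0,0,0,1]

```text
clock: 4.33
ee_pos: [0.596, -0.1922, 0.0631]
orientation: [[-0.001, 0.985, -0.175], [0.001, -0.175, -0.985], [-1.0, -0.001, -0.0]]
ft_force: [-6.5, 1.3, 5.6]
gripper_width: 0.0468
```

Gripped at 46.8 mm, so the pads are sitting in the grooves. Now pulling down in small steps.

Call:
send_rows:
  moves:
    - [0.003,0,0,0,0,0,1]
    - [0.006,0,0,0,0,0,1]
    - [0.009,0,0,0,0,0,1]
    - [0.011,0,0,0,0,0,1]
    - [0.011,0,0,0,0,0,1]

```text
clock: 4.75
ee_pos: [0.596, -0.1922, 0.0554]
orientation: [[-0.001, 0.985, -0.175], [0.0, -0.175, -0.985], [-1.0, -0.001, -0.0]]
ft_force: [-8.7, 1.8, 15.6]
gripper_width: 0.0472
```

Call:
send_rows:
  moves:
    - [0.0015,0,0,0,0,0,1]
    - [0.0015,0,0,0,0,0,1]
    - [0.0015,0,0,0,0,0,1]

```text
clock: 5.0
ee_pos: [0.596, -0.1922, 0.0546]
orientation: [[-0.001, 0.985, -0.175], [0.0, -0.175, -0.985], [-1.0, -0.001, -0.0]]
ft_force: [-9.2, 2.9, 15.6]
gripper_width: 0.047
```

Run:
```python
from station import bot
from h import *
s=bot.sense();print(s['ee_pos'],s['clock'],s['ft_force'])
cv2.imwrite('pics/w3.png',bot.grab_frame('wrist')[:,:,::-1])
```

```text
[ 0.59599666 -0.19218974  0.05460766] 5.0 [-9.2182603   2.87213314 15.576768  ]
```

View pics/w3.png

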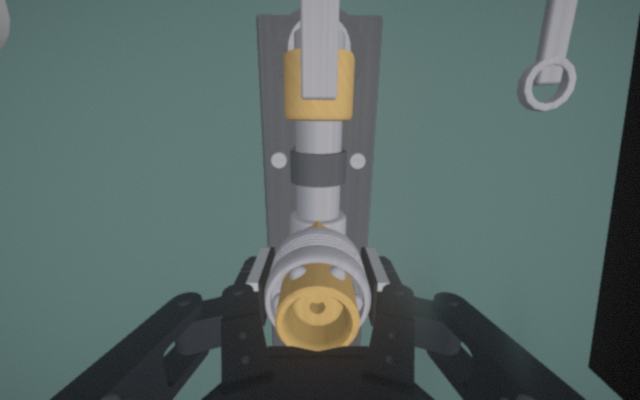

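The sleeve is visibly down with the balls exposed near (297,271) and (338,271), after about 8.5 mm of travel. Now letting go.

Call:
send_rows:
  moves:
    - [0,0,0,0,0,0,-1]
    - [0,0,0,0,0,0,-1]
    - [0,0,0,0,0,0,-1]
    - [0,0,0,0,0,0,-1]
    - [0,0,0,0,0,0,-1]

```text
clock: 5.47
ee_pos: [0.5967, -0.1924, 0.0533]
orientation: [[-0.0, 0.985, -0.175], [0.0, -0.175, -0.985], [-1.0, -0.0, -0.0]]
ft_force: [-0.0, -0.1, 0.9]
gripper_width: 0.0854
```

Run:
```python
from station import bot
from h import *
s=bot.sense();print(s['ee_pos'],s['clock'],s['ft_force'],s['gripper_width'])
p=bot.camera_params('wrist')
cv2.imwrite('pics/w4.png',bot.grab_frame('wrist')[:,:,::-1])
im=cv2.imread('pics/w4.png');m=masks(im)
```

```text
[ 0.59671233 -0.1923547   0.05325474] 5.4667 [-0.03434511 -0.13495399  0.86862344] 0.08536758584892465
```

View pics/w4.png

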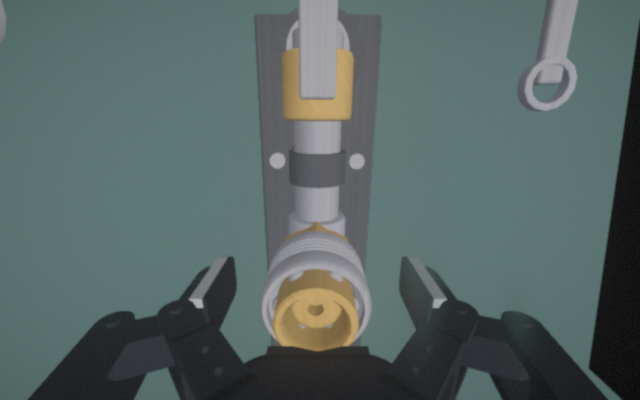

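The sleeve stays back with the fingers open and no force on them. Next I lift, then go to view the gauge from the same relative pose as before so calibration bias cancels.

Call:
send_rows:
  moves:
    - [0,0,0,0,0,0,-1]
    - [-0.05,0,0,0,0,0,-1]
    - [-0.1,0,0,0,0,0,-1]
    - [-0.15,0,0,0,0,0,-1]
    - [-0.2,0,0,0,0,0,-1]

```text
clock: 5.93
ee_pos: [0.5964, -0.1922, 0.2051]
orientation: [[-0.0, 0.985, -0.175], [0.0, -0.175, -0.985], [-1.0, -0.0, -0.0]]
ft_force: [0.4, -0.7, -0.5]
gripper_width: 0.0856
```

Call:
send_rows:
  moves:
    - [-0.108,-0.083,-0.469,0,0,0,-1]
    - [-0.108,-0.083,-0.469,0,0,0,-1]
    - [-0.108,-0.083,-0.469,0,0,0,-1]
    - [-0.108,-0.083,-0.469,0,0,0,-1]
    - [-0.108,-0.083,-0.469,0,0,0,-1]

```text
clock: 6.35
ee_pos: [0.5964, 0.0126, 0.2501]
orientation: [[0.0, 0.984, -0.176], [0.0, -0.176, -0.984], [-1.0, 0.0, -0.0]]
ft_force: [1.1, 0.2, 0.2]
gripper_width: 0.0852
```

Run:
```python
from station import bot
from h import *
s=bot.sense();print(s['ee_pos'],s['clock'],s['ft_force']);plan(s,[.5958,.1647,.284],Rdown(-.176))
```

```text
[0.59644853 0.01257829 0.25008737] 6.35 [1.08393589 0.22366864 0.21305577]
shift [-0.0452  -0.03645 -0.19953] turn [-1.4e-04 -4.0e-05 -6.0e-05] rows 3.7
```

Call:
send_rows:
  moves:
    - [-0.045,-0.036,-0.2,0,0,0,-1]
    - [-0.045,-0.036,-0.2,0,0,0,-1]
    - [-0.045,-0.036,-0.2,0,0,0,-1]
    - [-0.045,-0.036,-0.2,0,0,0,-1]
    - [-0.045,-0.036,-0.2,0,0,0,-1]

```text
clock: 6.77
ee_pos: [0.5963, 0.1683, 0.2847]
orientation: [[0.002, 0.985, -0.171], [0.001, -0.171, -0.985], [-1.0, 0.002, -0.002]]
ft_force: [0.9, 0.3, -0.5]
gripper_width: 0.0854
```

Call:
send_rows:
  moves:
    - [0,0,0,0,0,0,-1]
    - [0,0,0,0,0,0,-1]
    - [0,0,0,0,0,0,-1]
    - [0,0,0,0,0,0,-1]

```text
clock: 7.1
ee_pos: [0.5966, 0.162, 0.283]
orientation: [[-0.001, 0.984, -0.177], [-0.0, -0.177, -0.984], [-1.0, -0.0, 0.0]]
ft_force: [-0.1, -0.7, 0.2]
gripper_width: 0.0852
```

Run:
```python
from station import bot
from h import *
s=bot.sense();print(s['ee_pos'],s['clock'])
p=bot.camera_params('wrist');im=bot.grab_frame('wrist')[:,:,::-1].copy();cv2.imwrite('pics/w5.png',im)
q=proj(p,[.61,.1825,.0913]);m=masks(im);print(q)
e,b=blob(m['white'],q,26);print(e,b,ray(p,*e[0],.0913))
h=cv2.cvtColor(im,cv2.COLOR_BGR2HSV);g=cv2.inRange(h,(0,0,135),(180,40,255))
e,b=blob(g,q,30);print(e,b,ray(p,*e[0],.09))
cv2.imwrite('pics/top5.png',bot.grab_frame('top')[:,:,::-1])
```

```text
[0.59663746 0.16199239 0.28298923] 7.1
[325.72128743 164.01023598]
((324.3464050292969, 161.5999298095703), (39.456729888916016, 40.073448181152344), 47.33650588989258) (305, 142, 40, 40) [0.60888169 0.18560132 0.0913    ]
((324.07647705078125, 161.87625122070312), (44.25332260131836, 49.13275146484375), 9.797222137451172) (302, 137, 45, 50) [0.60850475 0.18512038 0.09      ]
```

View pics/w5.png

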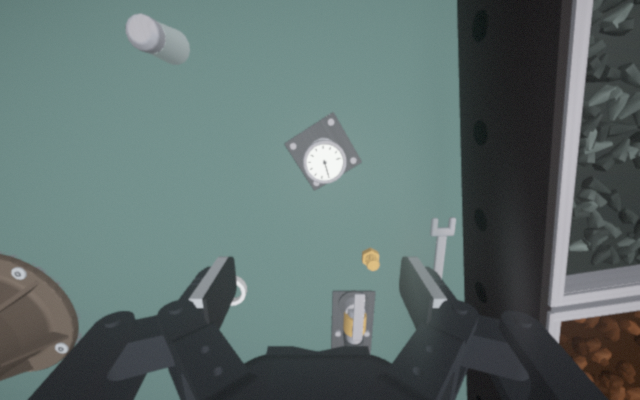

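View pics/top5.png

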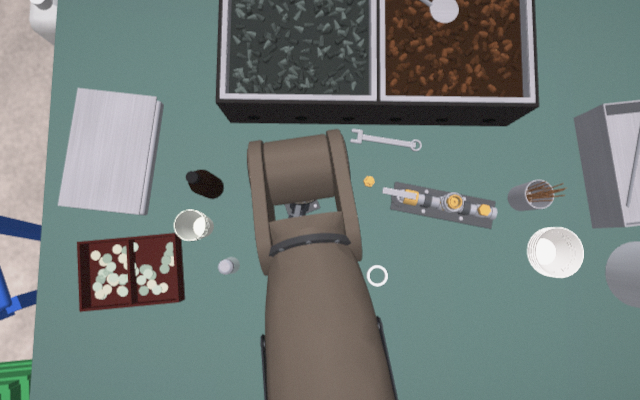

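The wrist view puts the dial at (324,162), which disagrees with the top view by about 2 mm in y. The arm was still settling, so I'll measure again.

Run:
```python
from station import bot
from h import *
for k in range(3):
    s=bot.sense()
    p=bot.camera_params('wrist');im=bot.grab_frame('wrist')[:,:,::-1].copy()
    q=proj(p,[.61,.1825,.0913]);m=masks(im)
    e,b=blob(m['white'],q,26);print(s['clock'],s['ee_pos'],np.round(s['qvel'],3)[0],e[0],ray(p,*e[0],.0913))
```

```text
7.2 [0.59667127 0.16220857 0.28312442] 0.004 (323.97845458984375, 162.50262451171875) [0.60835735 0.18483843 0.0913    ]
7.25 [0.59667134 0.1623636  0.28316783] 0.006 (324.36090087890625, 161.99400329589844) [0.60891113 0.18552124 0.0913    ]
7.3 [0.5966517  0.16255541 0.28322826] 0.006 (324.2164611816406, 162.17886352539062) [0.60869935 0.18551032 0.0913    ]
```

Relative displacement from coupler to gauge agrees across the top and wrist views at about (0.013, 0.3755). Going down over the gauge.

Run:
```python
from station import bot
from h import *
plan(bot.sense(),[.6088,.1852,.12],Rdown(-.176))
```

```text
shift [ 0.21767  0.0107  -0.03238] turn [-2.6e-04 -2.0e-05  1.0e-05] rows 4.0
```

Call:
send_rows:
  moves:
    - [0.04,0.0107,-0.031,0,0,0,-1]
    - [0.09,0.0107,-0.031,0,0,0,-1]
    - [0.14,0.0107,-0.031,0,0,0,-1]
    - [0.19,0.0107,-0.031,0,0,0,-1]
    - [0.218,0.0107,-0.031,0,0,0,-1]

```text
clock: 7.77
ee_pos: [0.6071, 0.1843, 0.1158]
orientation: [[-0.004, 0.985, -0.175], [-0.001, -0.175, -0.985], [-1.0, -0.004, 0.001]]
ft_force: [0.6, 0.0, -0.2]
gripper_width: 0.0855
```

Call:
send_rows:
  moves:
    - [0,0,0,0,0,0,-1]
    - [0,0,0,0,0,0,-1]
    - [0,0,0,0,0,0,-1]
    - [0,0,0,0,0,0,-1]
    - [0,0,0,0,0,0,-1]

```text
clock: 8.18
ee_pos: [0.6092, 0.1848, 0.1217]
orientation: [[0.003, 0.985, -0.175], [0.001, -0.175, -0.985], [-1.0, 0.003, -0.001]]
ft_force: [0.0, -0.2, 0.1]
gripper_width: 0.0855
```

Run:
```python
from station import bot
from h import *
s=bot.sense();print(s['ee_pos'],s['ft_force'])
plan(bot.sense(),[.6088,.1852,.053],Rdown(-.176))
```

```text
[0.60920399 0.18483511 0.12165589] [ 0.01932297 -0.23955614  0.07343575]
shift [ 0.09154 -0.00087 -0.00028] turn [-3.0e-05 -3.6e-04 -8.7e-04] rows 1.6
```

Call:
send_rows:
  moves:
    - [0.022,0,0,0,0,0,-1]
    - [0.044,0,0,0,0,0,-1]
    - [0.066,0,0,0,0,0,-1]
    - [0.088,0,0,0,0,0,-1]
    - [0.0905,0,0,0,0,0,-1]

```text
clock: 8.6
ee_pos: [0.6079, 0.1846, 0.0505]
orientation: [[-0.002, 0.985, -0.175], [-0.0, -0.175, -0.985], [-1.0, -0.002, 0.001]]
ft_force: [-0.4, -0.1, -0.9]
gripper_width: 0.0855
```

Call:
send_rows:
  moves:
    - [0,0,0,0,0,0,-1]
    - [0,0,0,0,0,0,-1]
    - [0,0,0,0,0,0,-1]
    - [0,0,0,0,0,0,-1]

```text
clock: 8.93
ee_pos: [0.609, 0.1848, 0.0532]
orientation: [[0.002, 0.985, -0.175], [0.0, -0.175, -0.985], [-1.0, 0.002, -0.001]]
ft_force: [0.1, -0.9, 0.2]
gripper_width: 0.0853
```

Run:
```python
from station import bot
from h import *
s=bot.sense();print(s['ee_pos'],s['clock'],s['ft_force'])
p=bot.camera_params('wrist');im=bot.grab_frame('wrist')[:,:,::-1].copy();cv2.imwrite('pics/w6.png',im)
q=proj(p,[.609,.185,.0913]);m=masks(im);print(q)
e,b=blob(m['white'],q,60);print(e,b,ray(p,*e[0],.0913))
```

```text
[0.60902745 0.1848393  0.05316469] 8.9333 [ 0.06528288 -0.86293797  0.24440913]
[317.78754356 305.74670994]
((317.2732238769531, 300.5287780761719), (81.96073150634766, 96.61306762695312), 89.69944763183594) (269, 260, 97, 82) [0.60924681 0.187668   0.0913    ]
```

View pics/w6.png

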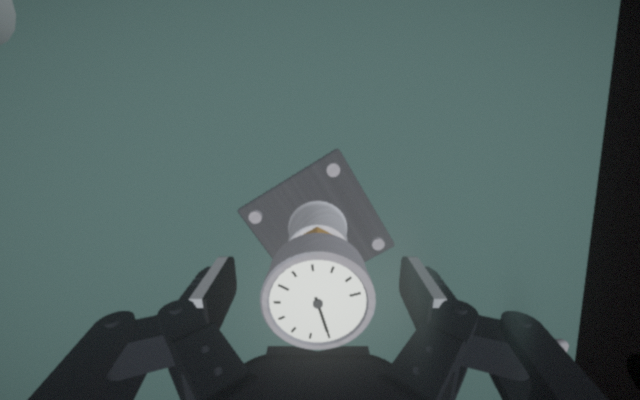

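The gauge is centred between the pads (dial near (318,303)). Closing.

Call:
send_rows:
  moves:
    - [0,0,0,0,0,0,0]
    - [0,0,0,0,0,0,0.3]
    - [0,0,0,0,0,0,0.6]
    - [0,0,0,0,0,0,1]
    - [0,0,0,0,0,0,1]
  grip_force: 60

```text
clock: 9.4
ee_pos: [0.6085, 0.1848, 0.0523]
orientation: [[0.0, 0.985, -0.175], [0.0, -0.175, -0.985], [-1.0, 0.0, -0.0]]
ft_force: [-1.5, 0.2, 5.0]
gripper_width: 0.0491
```

Call:
send_rows:
  moves:
    - [0,0,0,0,0,0,1]
    - [0,0,0,0,0,0,1]
    - [0,0,0,0,0,0,1]
    - [0,0,0,0,0,0,1]

```text
clock: 9.73
ee_pos: [0.6085, 0.1848, 0.0523]
orientation: [[0.0, 0.985, -0.175], [0.0, -0.175, -0.985], [-1.0, 0.0, -0.0]]
ft_force: [-2.3, -0.2, 6.2]
gripper_width: 0.0485
```

Run:
```python
from station import bot
from h import *
s=bot.sense();print(s['ee_pos'],s['clock'],s['ft_force'],s['gripper_width'])
```

```text
[0.60850266 0.18478801 0.05232036] 9.7333 [-2.31638712 -0.21875433  6.19651451] 0.04851047515431147
```

Gripped at 48.5 mm. Since the shoulder was on the rim (45 mm), TCP z minus shoulder z is 7.3 mm, so fully home means TCP z near 0.112. Lifting now.

Call:
send_rows:
  moves:
    - [-0.02,0,0,0,0,0,1]
    - [-0.05,0,0,0,0,0,1]
    - [-0.09,0,0,0,0,0,1]
    - [-0.13,0,0,0,0,0,1]
    - [-0.16,0,0,0,0,0,1]

```text
clock: 10.15
ee_pos: [0.6086, 0.1847, 0.1737]
orientation: [[0.001, 0.985, -0.175], [0.0, -0.175, -0.985], [-1.0, 0.001, -0.0]]
ft_force: [0.5, 0.3, -3.4]
gripper_width: 0.0488
```

Run:
```python
from station import bot
from h import *
s=bot.sense();print(s['ee_pos'],s['clock'],s['ft_force'],s['gripper_width'])
plan(s,[.5958,-.1908,.185],Rdown(-.176))
```

```text
[0.60858186 0.18471041 0.17368178] 10.15 [ 0.49593098  0.26409599 -3.43855542] 0.0487696544592574
shift [-0.01517  0.07092  0.49592] turn [-1.0e-05 -8.0e-05 -1.8e-04] rows 9.0
```

Call:
send_rows:
  moves:
    - [-0.0152,0.005,0.035,0,0,0,1]
    - [-0.0152,0.0107,0.075,0,0,0,1]
    - [-0.0152,0.0172,0.12,0,0,0,1]
    - [-0.0152,0.0236,0.165,0,0,0,1]
    - [-0.0152,0.03,0.21,0,0,0,1]

```text
clock: 10.57
ee_pos: [0.6025, 0.0244, 0.1829]
orientation: [[-0.001, 0.985, -0.175], [0.0, -0.175, -0.985], [-1.0, -0.001, 0.0]]
ft_force: [0.7, 0.3, -3.7]
gripper_width: 0.0487
```

Call:
send_rows:
  moves:
    - [0,0.0064,0.045,0,0,0,1]
    - [0,0.0129,0.09,0,0,0,1]
    - [0,0.0193,0.135,0,0,0,1]
    - [0,0.0257,0.18,0,0,0,1]
    - [0,0.03,0.21,0,0,0,1]

```text
clock: 10.98
ee_pos: [0.5971, -0.1361, 0.1827]
orientation: [[-0.001, 0.984, -0.176], [-0.0, -0.176, -0.984], [-1.0, -0.001, 0.0]]
ft_force: [0.5, -1.0, -3.9]
gripper_width: 0.049
```

Call:
send_rows:
  moves:
    - [0,0.0045,0.03,0,0,0,1]
    - [0,0.009,0.06,0,0,0,1]
    - [0,0.0107,0.0745,0,0,0,1]
    - [0,0.0107,0.0745,0,0,0,1]
    - [0,0.0107,0.0745,0,0,0,1]

```text
clock: 11.4
ee_pos: [0.5955, -0.1896, 0.1828]
orientation: [[-0.001, 0.984, -0.176], [0.001, -0.176, -0.984], [-1.0, -0.001, -0.001]]
ft_force: [0.3, -0.6, -3.6]
gripper_width: 0.0486
```

Call:
send_rows:
  moves:
    - [0,0,0,0,0,0,1]
    - [0,0,0,0,0,0,1]
    - [0,0,0,0,0,0,1]
    - [0,0,0,0,0,0,1]
    - [0,0,0,0,0,0,1]

```text
clock: 11.82
ee_pos: [0.5959, -0.1892, 0.1834]
orientation: [[0.0, 0.985, -0.174], [0.0, -0.174, -0.985], [-1.0, 0.0, -0.0]]
ft_force: [-0.8, -0.5, -3.7]
gripper_width: 0.0493
```

Run:
```python
from station import bot
from h import *
s=bot.sense();print(s['ee_pos'],s['clock'],s['ft_force'],s['gripper_width'])
plan(s,[.5958,-.1908,.185],Rdown(-.176))
for n in('wrist','scene','top'):cv2.imwrite(f'pics/{n}7.png',bot.grab_frame(n)[:,:,::-1])
im=cv2.imread('pics/scene7.png');cv2.imwrite('pics/s7z.png',cv2.resize(im[200:330,90:270],None,fx=4,fy=4,interpolation=cv2.INTER_CUBIC))
```

```text
[ 0.59587132 -0.18917729  0.18338203] 11.8167 [-0.820874   -0.54619537 -3.67650325] 0.049265767765542486
shift [-0.00216  0.00028  0.00215] turn [ 2.2e-04 -3.0e-05 -4.0e-05] rows 0.1
```

View pics/wrist7.png

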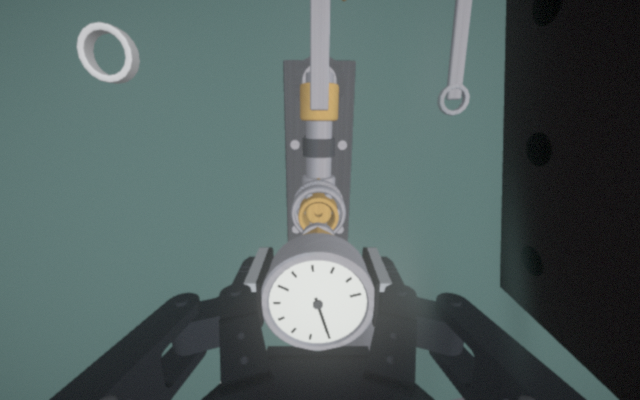

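View pics/s7z.png

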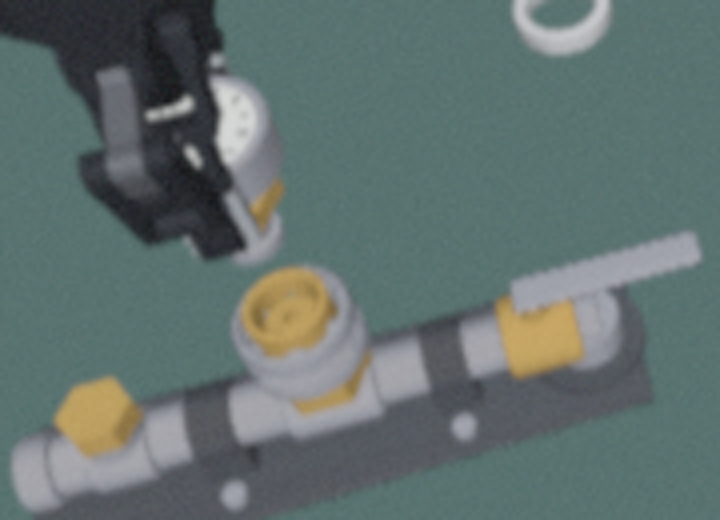

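The gauge hangs upright about 45 mm above the open coupler, whose sleeve is still back. I'll correct sideways by 2 mm and go down to just above the mouth.

Call:
send_rows:
  moves:
    - [0.01,0.0005,0.0027,0,0,0,1]
    - [0.02,0.0005,0.0027,0,0,0,1]
    - [0.03,0.0005,0.0027,0,0,0,1]
    - [0.04,0.0005,0.0027,0,0,0,1]
    - [0.052,0.0005,0.0027,0,0,0,1]

```text
clock: 12.38
ee_pos: [0.5957, -0.1918, 0.1433]
orientation: [[-0.0, 0.985, -0.175], [0.0, -0.175, -0.985], [-1.0, -0.0, -0.0]]
ft_force: [0.4, 0.1, -2.7]
gripper_width: 0.0488
```

Call:
send_rows:
  moves:
    - [0,0,0,0,0,0,1]
    - [0,0,0,0,0,0,1]
    - [0,0,0,0,0,0,1]
    - [0,0,0,0,0,0,1]
    - [0,0,0,0,0,0,1]

```text
clock: 12.8
ee_pos: [0.596, -0.1918, 0.1447]
orientation: [[0.001, 0.985, -0.175], [-0.0, -0.175, -0.985], [-1.0, 0.001, 0.0]]
ft_force: [0.1, -0.1, -3.3]
gripper_width: 0.0486
```

Run:
```python
from station import bot
from h import *
s=bot.sense();e=s['ee_pos'];print(e,s['clock'],s['ft_force'],s['gripper_width'],'u',e[0]*.985-e[1]*.175,'v',e[0]*.175+e[1]*.985)
for n in('wrist','scene'):cv2.imwrite(f'pics/{n}8.png',bot.grab_frame(n)[:,:,::-1])
im=cv2.imread('pics/scene8.png');cv2.imwrite('pics/s8z.png',cv2.resize(im[220:320,110:230],None,fx=5,fy=5,interpolation=cv2.INTER_CUBIC))
```

```text
[ 0.59595829 -0.19182787  0.14472316] 12.8 [ 0.14376865 -0.11891634 -3.34494479] 0.04858990731097467 u 0.620588795368624 v -0.08465775465122923
```

View pics/s8z.png

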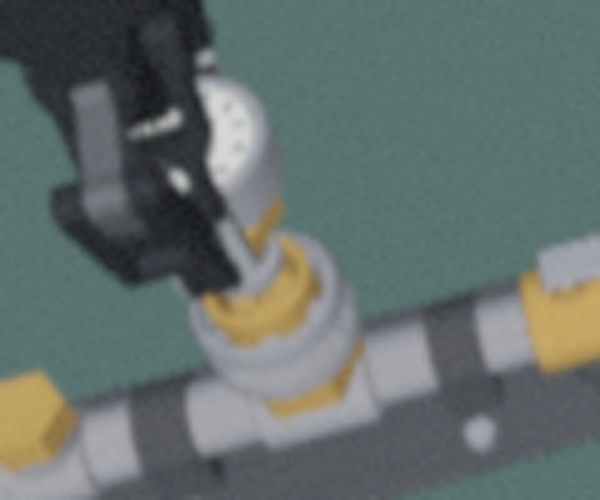

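View pics/wrist8.png

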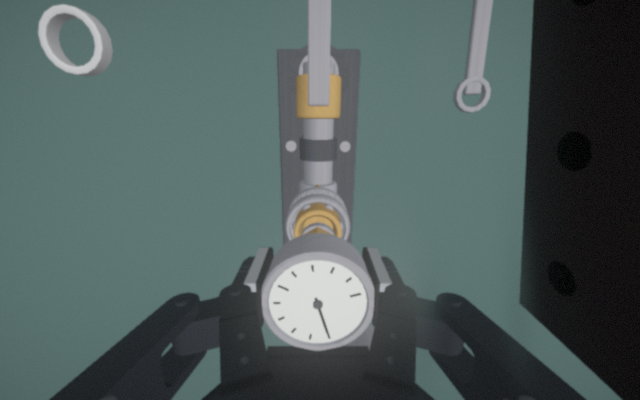

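The plug is right over the mouth in both views. Feeling down 10 mm into the flare.

Call:
send_rows:
  moves:
    - [0.003,0,0,0,0,0,1]
    - [0.006,0,0,0,0,0,1]
    - [0.009,0,0,0,0,0,1]
    - [0.012,0,0,0,0,0,1]
    - [0.0135,0,0,0,0,0,1]

```text
clock: 13.32
ee_pos: [0.5956, -0.1917, 0.1337]
orientation: [[-0.001, 0.985, -0.175], [0.0, -0.175, -0.985], [-1.0, -0.001, -0.0]]
ft_force: [-0.6, -0.3, -2.9]
gripper_width: 0.0487
```

Call:
send_rows:
  moves:
    - [0.001,0,0,0,0,0,1]
    - [0.002,0,0,0,0,0,1]
    - [0.003,0,0,0,0,0,1]

```text
clock: 13.57
ee_pos: [0.5958, -0.1918, 0.1319]
orientation: [[0.0, 0.985, -0.175], [0.0, -0.175, -0.985], [-1.0, 0.0, -0.0]]
ft_force: [-0.5, 0.2, -4.0]
gripper_width: 0.0484
```

The tip is about 6 mm in, past the flare, with no side force. Continuing.

Call:
send_rows:
  moves:
    - [0.0015,0,0,0,0,0,1]
    - [0.003,0,0,0,0,0,1]
    - [0.0045,0,0,0,0,0,1]
    - [0.006,0,0,0,0,0,1]
    - [0.0075,0,0,0,0,0,1]

```text
clock: 13.98
ee_pos: [0.5958, -0.1918, 0.1265]
orientation: [[0.0, 0.985, -0.175], [-0.0, -0.175, -0.985], [-1.0, 0.0, -0.0]]
ft_force: [-1.0, -0.0, 0.8]
gripper_width: 0.0486
```

Call:
send_rows:
  moves:
    - [0.0015,0,0,0,0,0,1]
    - [0.003,0,0,0,0,0,1]
    - [0.0045,0,0,0,0,0,1]
    - [0.006,0,0,0,0,0,1]
    - [0.0075,0,0,0,0,0,1]

```text
clock: 14.4
ee_pos: [0.5959, -0.1919, 0.1216]
orientation: [[0.001, 0.985, -0.175], [-0.0, -0.175, -0.985], [-1.0, 0.001, 0.0]]
ft_force: [-2.7, 1.1, 6.2]
gripper_width: 0.0493
```

Call:
send_rows:
  moves:
    - [0.0015,0,0,0,0,0,1]
    - [0.003,0,0,0,0,0,1]
    - [0.0045,0,0,0,0,0,1]
    - [0.006,0,0,0,0,0,1]
    - [0.006,0,0,0,0,0,1]

```text
clock: 14.82
ee_pos: [0.5959, -0.1918, 0.1166]
orientation: [[0.001, 0.985, -0.175], [-0.0, -0.175, -0.985], [-1.0, 0.001, 0.0]]
ft_force: [-2.4, -0.8, 3.0]
gripper_width: 0.0488
```

Call:
send_rows:
  moves:
    - [0.0013,0,0,0,0,0,1]
    - [0.0026,0,0,0,0,0,1]
    - [0.004,0,0,0,0,0,1]
    - [0.004,0,0,0,0,0,1]

```text
clock: 15.15
ee_pos: [0.5959, -0.1919, 0.1135]
orientation: [[0.001, 0.985, -0.175], [-0.0, -0.175, -0.985], [-1.0, 0.001, 0.0]]
ft_force: [-2.5, -0.2, 6.6]
gripper_width: 0.0486
```

Call:
send_rows:
  moves:
    - [0.0007,0,0,0,0,0,1]
    - [0.0014,0,0,0,0,0,1]
    - [0.0014,0,0,0,0,0,1]

```text
clock: 15.4
ee_pos: [0.596, -0.1919, 0.1126]
orientation: [[0.001, 0.985, -0.175], [-0.0, -0.175, -0.985], [-1.0, 0.001, 0.0]]
ft_force: [-3.2, 0.6, 8.1]
gripper_width: 0.0488
```

Run:
```python
from station import bot
from h import *
s=bot.sense();e=s['ee_pos'];print(e,s['clock'],s['ft_force'],s['gripper_width'])
for n in('wrist','scene'):cv2.imwrite(f'pics/{n}9.png',bot.grab_frame(n)[:,:,::-1])
im=cv2.imread('pics/scene9.png');cv2.imwrite('pics/s9z.png',cv2.resize(im[220:320,110:230],None,fx=5,fy=5,interpolation=cv2.INTER_CUBIC))
```

```text
[ 0.5959555  -0.19185638  0.11255604] 15.4 [-3.24696738  0.56623467  8.06882584] 0.04878194389833677
```

View pics/s9z.png

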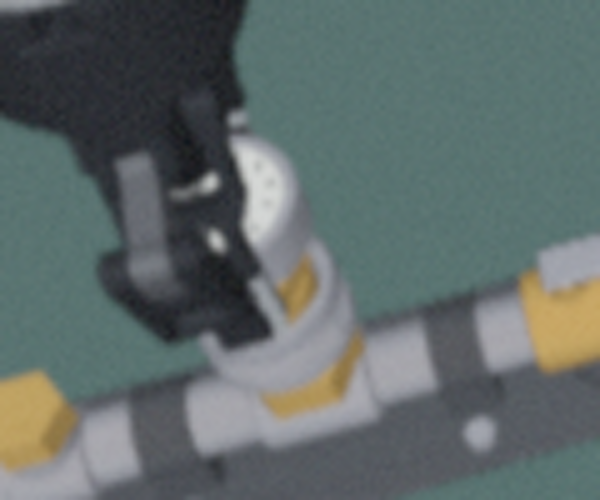

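View pics/wrist9.png

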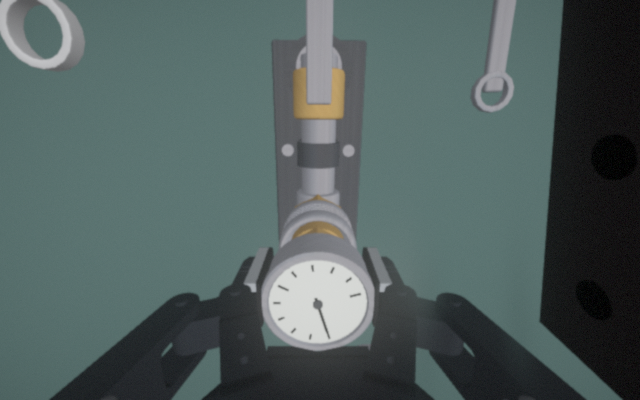

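The gauge is almost seated and the sleeve doesn't look sprung yet. Pressing a little more in small steps and watching the force.

Call:
send_rows:
  moves:
    - [0.0007,0,0,0,0,0,1]
    - [0.0014,0,0,0,0,0,1]
    - [0.0014,0,0,0,0,0,1]

```text
clock: 15.75
ee_pos: [0.596, -0.1919, 0.1121]
orientation: [[0.001, 0.985, -0.175], [-0.0, -0.175, -0.985], [-1.0, 0.001, 0.0]]
ft_force: [-4.2, 1.4, 11.9]
gripper_width: 0.0487
```

Call:
send_rows:
  moves:
    - [0.0007,0,0,0,0,0,1]
    - [0.0007,0,0,0,0,0,1]
    - [0.0007,0,0,0,0,0,1]

```text
clock: 16.0
ee_pos: [0.596, -0.1919, 0.112]
orientation: [[0.001, 0.985, -0.175], [-0.001, -0.175, -0.985], [-1.0, 0.001, 0.0]]
ft_force: [-5.9, 0.5, 16.6]
gripper_width: 0.0486
```

Run:
```python
from station import bot
from h import *
s=bot.sense();e=s['ee_pos'];print(e,s['clock'],s['ft_force'],s['gripper_width'])
for n in('wrist','scene'):cv2.imwrite(f'pics/{n}10.png',bot.grab_frame(n)[:,:,::-1])
im=cv2.imread('pics/scene10.png');cv2.imwrite('pics/s10z.png',cv2.resize(im[220:320,110:230],None,fx=5,fy=5,interpolation=cv2.INTER_CUBIC))
```

```text
[ 0.59600581 -0.19188986  0.11200878] 16.0 [-5.85281308  0.54664374 16.55338101] 0.04863918482368121
```

View pics/s10z.png

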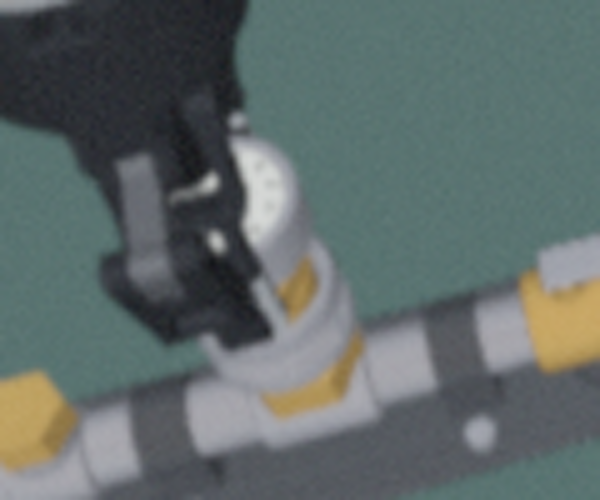

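View pics/wrist10.png

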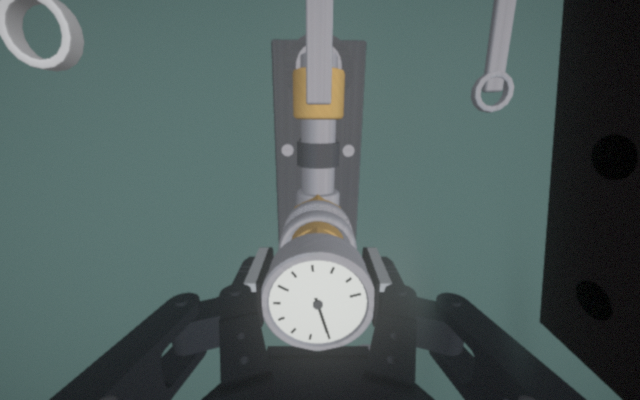

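The force now rises with no motion at TCP z 0.112, so the shoulder is on the mouth. I'll compare the sleeve across the three scene pictures.

Run:
```python
from h import *
r=[]
for n in ('scene0','scene8','scene10'):
    im=cv2.imread(f'pics/{n}.png');c=cv2.resize(im[262:308,143:189],None,fx=5.6,fy=5.6,interpolation=cv2.INTER_CUBIC);r.append(c)
top=np.hstack(r)
r=[]
for n in ('w4','wrist8','wrist10'):
    im=cv2.imread(f'pics/{n}.png');c=cv2.resize(im[180:260,277:357],None,fx=3.23,fy=3.23,interpolation=cv2.INTER_CUBIC)[:top.shape[1]//3,:top.shape[1]//3];r.append(c[:257,:257])
cv2.imwrite('pics/cmp.png',np.vstack([top[:257,:771],np.hstack(r)[:, :771]]))
```

```text
(no output)
```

View pics/cmp.png

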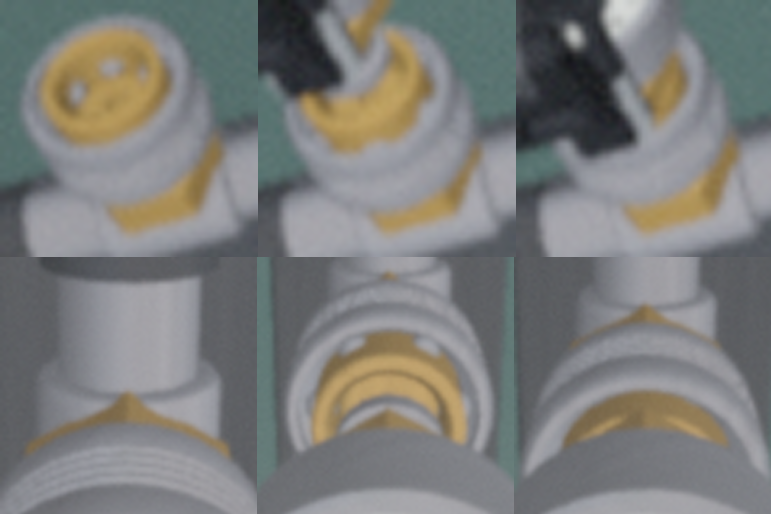

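The hexagon below the sleeve shows as much as at the start, and no balls are visible, so the sleeve has sprung forward. I'll ease up 2.5 mm as a gentle pull test before releasing.

Call:
send_rows:
  moves:
    - [-0.0015,0,0,0,0,0,1]
    - [-0.003,0,0,0,0,0,1]
    - [-0.0045,0,0,0,0,0,1]
    - [-0.0055,0,0,0,0,0,1]
    - [-0.0055,0,0,0,0,0,1]

```text
clock: 16.52
ee_pos: [0.5959, -0.1918, 0.1147]
orientation: [[0.0, 0.985, -0.175], [-0.0, -0.175, -0.985], [-1.0, 0.0, -0.0]]
ft_force: [-1.7, 0.2, 3.8]
gripper_width: 0.049
```

Call:
send_rows:
  moves:
    - [-0.001,0,0,0,0,0,1]
    - [-0.002,0,0,0,0,0,1]
    - [-0.002,0,0,0,0,0,1]

```text
clock: 16.77
ee_pos: [0.5957, -0.1917, 0.1156]
orientation: [[-0.0, 0.985, -0.175], [0.0, -0.175, -0.985], [-1.0, -0.0, -0.0]]
ft_force: [0.9, 0.0, -4.9]
gripper_width: 0.049
```

The force reversed from +3.8 to -4.9 N within 0.9 mm, so the lock is holding. Now I relieve the pull and open.

Call:
send_rows:
  moves:
    - [0.001,0,0,0,0,0,1]
    - [0.001,0,0,0,0,0,-1]
    - [0.001,0,0,0,0,0,-1]
    - [0.001,0,0,0,0,0,-1]
    - [0.001,0,0,0,0,0,-1]

```text
clock: 17.18
ee_pos: [0.5959, -0.1917, 0.1156]
orientation: [[0.0, 0.985, -0.175], [-0.0, -0.175, -0.985], [-1.0, 0.0, -0.0]]
ft_force: [0.1, -0.4, -1.0]
gripper_width: 0.0855
```

Call:
send_rows:
  moves:
    - [0,0,0,0,0,0,-1]
    - [0,0,0,0,0,0,-1]
    - [-0.02,0,0,0,0,0,-1]
    - [-0.05,0,0,0,0,0,-1]
    - [-0.09,0,0,0,0,0,-1]

```text
clock: 17.6
ee_pos: [0.595, -0.1914, 0.1821]
orientation: [[-0.003, 0.985, -0.175], [0.002, -0.175, -0.985], [-1.0, -0.003, -0.001]]
ft_force: [0.6, 0.8, 0.3]
gripper_width: 0.0851
```

Call:
send_rows:
  moves:
    - [-0.05,0,0,0,0,0,-1]
    - [-0.1,0,0,0,0,0,-1]
    - [-0.1,-0.12,0.02,0,0,0,-1]
    - [-0.1,-0.12,0.02,0,0,0,-1]
    - [-0.1,-0.12,0.02,0,0,0,-1]

```text
clock: 18.02
ee_pos: [0.4999, -0.1899, 0.2584]
orientation: [[-0.002, 0.985, -0.175], [0.0, -0.175, -0.985], [-1.0, -0.002, -0.0]]
ft_force: [0.4, -0.2, 0.8]
gripper_width: 0.0853
```

Run:
```python
from station import bot
from h import *
s=bot.sense();e=s['ee_pos'];print(e,s['clock'],s['ft_force'],s['gripper_width'])
for n in('wrist','scene','top'):cv2.imwrite(f'pics/{n}11.png',bot.grab_frame(n)[:,:,::-1])
a=cv2.imread('pics/scene0.png');im=cv2.imread('pics/scene11.png')
cv2.imwrite('pics/s11z.png',np.hstack([cv2.resize(x[230:320,110:190],None,fx=4.8,fy=4.8,interpolation=cv2.INTER_CUBIC) for x in (a,im)]))
```

```text
[ 0.49994243 -0.18986696  0.2584167 ] 18.0167 [ 0.37673296 -0.19261287  0.83569066] 0.0853402949485909
```

View pics/s11z.png

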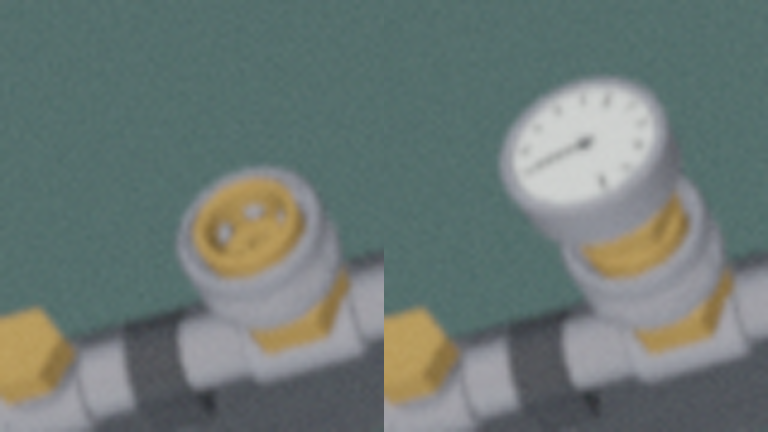

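View pics/wrist11.png

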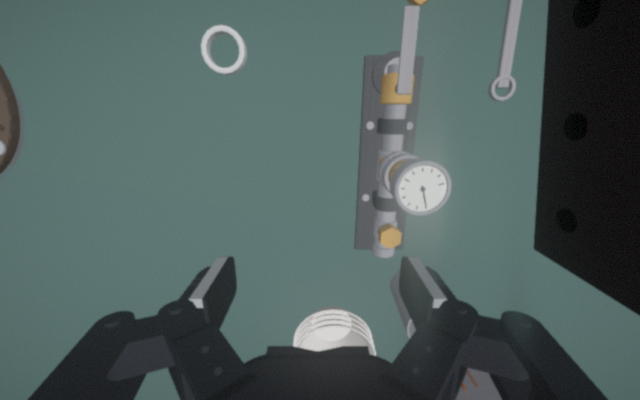

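View pics/top11.png

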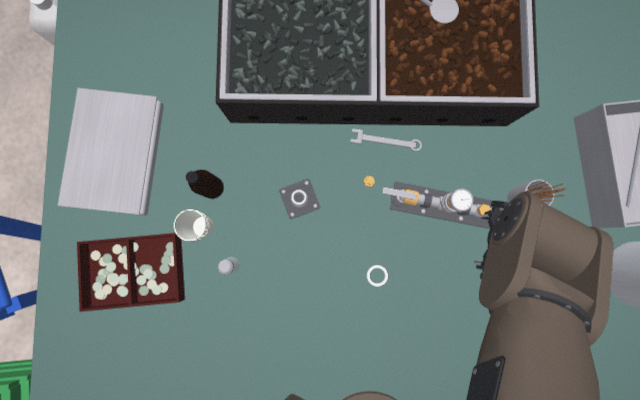

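The gauge stands upright in the coupler with the sleeve forward, and the bystanders are unmoved in the top view. One more check: dial height and lean from the two views.

Run:
```python
from station import bot
from h import *
for d in range(0,6,1):
    o=[]
    for n,g in (('top',(460,200)),('scene',(232-0,260))):
        p=bot.camera_params(n);im=cv2.imread(f'pics/{n}11.png');m=masks(im)
        g=proj(p,[.596,-.1915,.153]);e,b=blob(m['white'],g,13);o.append(ray(p,*e[0],.1513+d*1e-3)[:2].round(4))
    print(d,*o)
# sleeve top edge: bottom rows of brass hex area count (scene0 vs 8 vs 11)
for n in('scene0','scene8','scene11'):
    m=masks(cv2.imread(f'pics/{n}.png'))['brass'];print(n,int((m[286:306,158:186]>0).sum()))
a,b=[cv2.imread(f'pics/top{k}.png') for k in('0','11')]
d=cv2.absdiff(a,b).max(2)>45;cs,_=cv2.findContours(d.astype('u1')*255,0,2);print([cv2.boundingRect(c) for c in cs if cv2.contourArea(c)>15])
```

```text
0 [ 0.5956 -0.1938] [ 0.5961 -0.1919]
1 [ 0.5955 -0.1935] [ 0.5969 -0.1918]
2 [ 0.5954 -0.1932] [ 0.5977 -0.1917]
3 [ 0.5953 -0.1928] [ 0.5985 -0.1915]
4 [ 0.5952 -0.1925] [ 0.5993 -0.1914]
5 [ 0.5951 -0.1921] [ 0.6001 -0.1913]
scene0 93
scene8 59
scene11 88
[(285, 394, 18, 6), (0, 338, 125, 62), (606, 253, 7, 19), (467, 193, 135, 207), (293, 192, 12, 11), (524, 191, 27, 20), (448, 189, 25, 22), (288, 185, 21, 20)]
```

The dial position agrees with the gauge being home and upright, and the sleeve exposure count (88, against 93 forward and 59 back) says forward. Something changed at (524–551, 191–211), by the chopstick holder, so I'll check that.

Run:
```python
import cv2,numpy as np
f=[cv2.resize(cv2.imread(f'pics/{n}.png')[165:225,500:580],None,fx=3.2,fy=3.2,interpolation=cv2.INTER_CUBIC) for n in('top0','top5','top11')]
g=[cv2.resize(cv2.imread(f'pics/{n}.png')[260:400,0:90],(256,398),interpolation=cv2.INTER_CUBIC) for n in('scene0','scene8','scene11')]
cv2.imwrite('pics/hold.png',np.vstack([np.hstack(f),np.hstack(g)]))
```

```text
(no output)
```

View pics/hold.png

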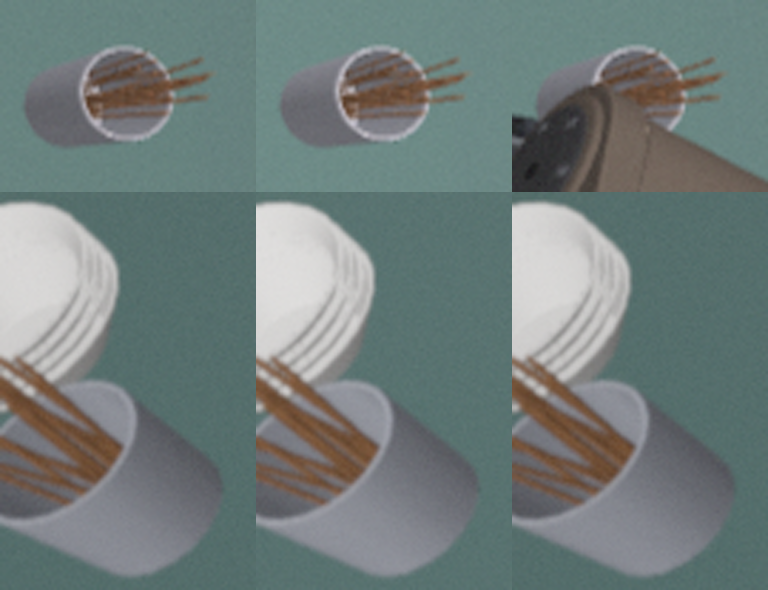

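The holder hasn't moved; the arm was just covering part of it. I'll let the arm settle and hand in.

Call:
send_rows:
  moves:
    - [0,0,0,0,0,0,-1]
    - [0,0,0,0,0,0,-1]
    - [0,0,0,0,0,0,-1]
    - [0,0,0,0,0,0,-1]

```text
clock: 18.5
ee_pos: [0.5051, -0.1907, 0.2575]
orientation: [[-0.0, 0.985, -0.175], [0.0, -0.175, -0.985], [-1.0, -0.001, -0.0]]
ft_force: [-0.4, 0.2, -0.1]
gripper_width: 0.0852
```

Run:
```python
from station import bot
s=bot.sense();print(s['ee_pos'],s['clock'],s['ft_force']);print(bot.hand_in())
```

```text
[ 0.50511208 -0.19072503  0.25745962] 18.5 [-0.4181044   0.19009806 -0.13074548]
the job is handed in; nothing more can be done
None
```

The gauge is fitted and locked in the coupler, and the job was handed in at 18.5 s; no verdict was reported. I pulled the sleeve back about 8.5 mm and it stayed back when released. I then moved the gauge over from its socket and pressed it home with about 20 N at most.

**What held up:**
- **Seating:** the plug came to a firm stop at tool height 0.112 m, which matches the expected fully-home height.
- **Lock:** a gentle upward pull went from +3.8 to -4.9 N within 0.9 mm, so the lock is holding.
- **Sleeve:** in the scene picture it is forward, with brass showing below it at 88 pixels (93 forward at the start, 59 when back).
- **Surroundings:** the gauge stands upright, the gripper was clear at near-zero force, and the top view shows no bystander moved.

**Less certain:**
- **Resting height:** I could not measure it to the millimetre. The top and scene views differ by 1–4 mm on the dial position, and the scene camera was already 4–6 mm off on x. At the end of the pull test the shoulder was about 3.3 mm above the mouth by tool height, close to the 3.5 mm limit. It should rest at or below that once released.
- **Coupler position:** the closest wrist view put it about 4 mm off in y from the other views. I put this down to perspective and did not use that reading.

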